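Draw the locked punch up to its oil groove and hold it

TASK

The steel punch standing in the bench fixture needs oiling. Take the crank knob and wind the handwheel anticlockwise (seen from above) until it comes up against its stop, a little more than one full turn, so that the forked keeper slides off the punch's collar; then grip the punch by its stem and draw it gently straight up until the whole oil groove round its shank shows above the block, with its lower end still well inside the bore (it must never come out). Finish holding it there in the gripper, and leave the bench block, the dish and the tweezers where they are.

Things in the scene. Friction and masses are not known exactly. Their poses are not given: they have to be found in the camera images.
- fixture: Fixed fixture on a dark base plate 88 x 226 x 10 mm. Origin: centre of the plate's underside, on the table; z up; long side = y axis. At y = -65 mm the bored steel block (76 x 76 mm, top 68 mm above the table), at y = +65 mm a grey gearbox (66 x 66 mm, top 86 mm) with the handwheel. On the block two guide cheeks (top 85 mm) and the brass forked keeper (top 83 mm).
- bore_mouth (a point): Centre of the bore's mouth in the block's top face. The bore is upright, 21 mm in diameter and 58 mm deep, down to the base plate.
- wheel_axis (a point): Point on the handwheel's upright axis, 100 mm above the table (near the top of the wheel's rim). The wheel is 92 mm in diameter, rim from 91 to 101 mm above the table, hub up to 105 mm.
- wheel (a joint): Handwheel angle in rad, growing anticlockwise seen from above; starts between -0.6 and -0.1, stop at 6.5. At 0 the knob lies toward the fixture's -y (the punch). It draws the keeper back along +y, 3.8 mm per rad; clear of the collar from about 4.5 on. Light to turn (about 2 N at the knob), stays where left.
- crank (a point): Centre of the black crank knob: upright cylinder 18 mm in diameter, 40 mm tall (from 104 to 144 mm above the table), 34 mm from the wheel's axis. It spins freely on its own upright pin, so it can be gripped firmly from above and led round a circle without turning the hand.
- punch: Loose steel punch, 128 mm long, about 0.25 kg. Origin: centre of its lower end, z up its axis. Shank 20 mm dia., oil groove 30 to 36 mm above the lower end; collar 32 mm dia. from 58.5 to 64.5 mm; stem 20 mm dia. above. Starts standing on the bore's floor, lower end 10 mm above the table, keeper over its collar. Groove is clear of the block when raised 28 mm; it leaves the bore at 58 mm.
- punch_grip (a point): Point on the punch's axis, 102 mm above its lower end: middle of the ridged part of the stem, where to grip it.
- bench_block: Bystander: loose steel bench block 64 x 64 x 16 mm; origin at the centre of its underside.
- borax_dish: Bystander: loose clay dish with a white cone, 84 mm across, 36 mm tall; origin at the centre of its underside.
- short_tweezers: Bystander: loose steel tweezers 16 x 122 x 10 mm; origin at the centre of the underside, long side its y axis.

How it is judged:
By the outcome, as a careful person would: the job done as asked, in the order asked, and still so for the second after the job is handed in, while the arm keeps its last pose, push and grip.
It also fails if it takes over 54 s, if anything falls off the work surface, if the arm or the gripper's body presses on something with over 40 N, if the wrist force passes 120 N, or if a joint passes its speed limit or range.

ROBOT

A 7-joint arm with a two-finger parallel gripper is mounted at the origin on a cart in front of the work surface, level with it; the furniture and walls round the work are solid. World frame = base frame: x ahead of the robot, y to its left, z up, the work surface at z = 0. Lengths are in m, angles in degrees, forces in N, time in s.
With the tool pointing down it reaches from about 0.4 to 0.875 m from the base axis. Payload 19.3 kg.
Tool frame: the origin (TCP) lies midway between the tips of the shut fingers; the grasp point (between the pads) lies 19 mm behind it; z points along the fingers, y is the direction in which the jaws open and shut (so a half turn about z gives the same grasp; the last joint's range is limited). The gripper opens to 85 mm and grips with 20 to 120 N. Pads are 22 mm wide; open, the fingers measure 114 mm over their backs; the gripper's body (76 mm by 85 mm) begins 54 mm behind the grasp point. The pads swing forward as they close: fully open they stand 13 mm farther back than shut.
Start: joints at [-70.371, 29.874, -2.08, 91.645, 1.215, 58.505, -6.463], TCP at [0.251, 0.572, 0.231] pointing down, gripper open.
Joint ranges: [-166.77, 166.77], [-17.47, 122.26], [-85.68, 81.53], [9.62, 139.38], [-72.42, 252.41], [9.2, 110.78], [-144.41, 144.41]. Speed limits (degrees/s): [108.29, 108.29, 136.94, 136.94, 172.46, 172.46, 172.46].

INTERFACE

Orientations are given as a 3x3 rotation matrix whose columns are the frame's x, y, z axes.
In Python, from station import get_state, grab_frame, hand_in, boxes_of gives the robot as it stands. The module is installed in compiled form; this text tells all that it offers.
- The arm moves only by the tool carry_out, never from a script. Its argument "rows" is a list that holds one entry, the list of rows, each a list of 7 numbers: the turn, a rotation vector about the tool's x, y, z in rad, then the shift along the tool's x, y, z in mm, then the finger opening in mm, from 0 to 85.4. In form: [[[rx, ry, rz, x, y, z, gripper], ...]]. A call has 1 to 5 rows; each row is the pose to reach, as a shift and turn from the pose commanded when the call began, along the tool's axes at that moment; what a row does not reach only later rows make up. A row lasts 1/12 s, in which the tool goes at most 41.7 mm and 7.16 degrees, less where a joint would pass 70% of its speed; a pose out of reach is approached as far as the arm can. A call with a gripper value outside its range is refused whole. The fingers move at their own pace and stop on an object; "squeeze" is the grip in N (left out, the last holds). Time passes only in rows, so rows that repeat a pose let the fingers close. It gives the time, the measured TCP pose, the force and the opening at its end, in the units of the state.
- get_state(): the state, without advancing time (a new reading comes with each control period).
- grab_frame(name): name is "scene" or "side" or "wrist"; returns a dict with "color" (480x640x3 uint8, red, green, blue), "z_map" (480x640 float32, m along the optical axis (not along the pixel's ray), 0 where there is no reading), "vertical_fov" (degrees; the focal length in pixels is half the picture's height over the tangent of half this angle, whatever the lens; pixels are square), "cx", "cy" (the principal point, pixels), "R" (3x3) and "t" (3): a world point X has camera coordinates R X + t. Camera axes: x right, y down, z forward; pixel columns grow to the right and rows downward; lengths in m; the calibration is good to about 2 mm. A picture is of the moment at which its call begins.
- hand_in(): hands the job in, once; it reports no verdict.
Trained networks look in a picture, given as the dict that the camera call returned (one of the last four; its "shot" number tells which), for a name from the list of things; names that differ only in an ending like _2 or _b are one class to them, and where a whole thing is asked for, a point or a joint stands for the part that bears it (a point fixed in the world has none). Each returns a list of dicts, best first, with "conf" (0 to 1); they miss things now and then, are a little off and sometimes report something else, mostly with a low value. They report only what shows in the picture. A call takes as long as a camera call.
- boxes_of(thing, picture): "bbox" ([left, top, width, height] in pixels, round what is visible of it).
The state is a dict: "time": time; "q": joint angles; "qvel": joint speeds; "joint_torque": joint torques, N m; "tcp_pos": TCP position; "ee_rot": TCP orientation; "ft_force": force on the tool from outside, world axes, zero at the start; "ft_torque": the same for the moment, N m; "gripper_width": finger opening in m.
Only numpy, scipy, OpenCV 4.12 (cv2) and the standard library are available. Lean on these libraries where they do the work, as an engineer would, in place of code of your own. Each camera call takes 0.05 s, during which the arm holds its last target.

## Working session

There is one attempt and no reset: what is moved stays moved. The work goes in short steps, Python scripts to look and compute and a tool call to move; the robot and the scene stay as the last step left them, time stands still between calls to the robot, and variables do not carry over. Pictures are saved under pics/ and viewed, and the job is handed in when it is done.

Besides the shell and the picture viewer there is one more tool, called by a JSON object that holds its "name" and its "arguments". carry_out: Moves the arm, as the interface text tells. Its arguments: {"type":"object","properties":{"rows":{"type":"array","items":{"type":"array","items":{"type":"array","items":{"type":"number"}}}},"squeeze":{"type":"number"}},"required":["rows"]}

```bash
mkdir -p pics; cat > h.py <<'E'
import numpy as np, cv2
from station import *
def K(p):
    f=240/np.tan(np.radians(p['vertical_fov'])/2); return f,p['cx'],p['cy']
def ray(p,u,v):
    f,cx,cy=K(p); d=np.array([(u-cx)/f,(v-cy)/f,1.]); R=np.array(p['R']);t=np.array(p['t'])
    return -R.T@t, R.T@d
def at_z(p,u,v,z):
    o,d=ray(p,u,v); return o+d*(z-o[2])/d[2]
def proj(p,X):
    f,cx,cy=K(p); c=np.array(p['R'])@np.array(X)+np.array(p['t']); return np.array([cx+f*c[0]/c[2],cy+f*c[1]/c[2]])
def cloud(p):
    f,cx,cy=K(p); z=p['z_map']; v,u=np.mgrid[0:480,0:640]
    C=np.stack([(u-cx)/f*z,(v-cy)/f*z,z],-1)
    W=(C-np.array(p['t']))@np.array(p['R']); W[z==0]=np.nan; return W
def save(p,n): cv2.imwrite('pics/'+n+'.png',p['color'][:,:,::-1])
E
python3 - <<'E'
from h import *
np.set_printoptions(precision=4,suppress=True)
s=get_state();print(s)
for n in ['scene','side','wrist']:
    p=grab_frame(n);save(p,n+'0')
    print(n,p['vertical_fov'],p['cx'],p['cy'],-np.array(p['R']).T@p['t'],p['R'])
    for t in ['fixture','crank','punch','wheel','bench_block','borax_dish','short_tweezers']:
        print(t,[(b['bbox'],round(b['conf'],2)) for b in boxes_of(t,p)[:2]])
E
```

```text
{'time': 0.0, 'q': array([-70.3701,  29.9082,  -2.0822,  91.6744,   1.2135,  58.506 ,
        -6.4629]), 'qvel': array([ 0.0129,  0.0224,  0.0963,  0.0461,  0.0971, -0.106 , -0.0801]), 'joint_torque': array([  0.0008, -92.7124,   1.98  , -36.9919,   0.0178,   0.0084,
        -0.    ]), 'tcp_pos': array([0.2506, 0.5722, 0.2307]), 'ee_rot': array([[-0.916 ,  0.4012, -0.0004],
       [ 0.4012,  0.916 , -0.0011],
       [-0.0001, -0.0012, -1.    ]]), 'ft_force': array([-0.9386,  0.0877, -0.5598]), 'ft_torque': array([-0.0306, -0.0044,  0.0013]), 'gripper_width': 0.08522366308273384}
scene 46.766195634571815 319.4056322073894 232.1529708775092 [0.0829 0.0001 0.7875] [[-0.5383 -0.8427  0.0068]
 [-0.6419  0.4047 -0.6513]
 [ 0.5461 -0.355  -0.7588]]
fixture [([215.7, 248.1, 147.4, 90.4], 0.84)]
crank [([218.9, 252.1, 58.7, 53.1], 0.55)]
punch [([321.4, 239.5, 21.0, 34.4], 0.62)]
wheel [([217.2, 253.0, 61.2, 49.1], 0.88)]
bench_block [([241.2, 234.6, 44.1, 28.5], 0.92), ([214.9, 251.1, 66.5, 50.8], 0.44)]
borax_dish [([296.8, 223.8, 44.9, 30.1], 0.86)]
short_tweezers [([357.5, 255.2, 26.5, 61.6], 0.8)]
side 54.6332102089548 319.30298552388126 236.52888283039673 [ 0.4343 -1.0083  0.573 ] [[ 0.9837 -0.1789  0.0175]
 [-0.0847 -0.5472 -0.8327]
 [ 0.1585  0.8177 -0.5534]]
fixture []
crank [([287.0, 188.5, 42.3, 30.3], 0.63)]
punch [([286.6, 191.3, 43.8, 28.5], 0.71), ([292.4, 220.0, 13.1, 37.4], 0.69)]
wheel [([285.5, 191.7, 45.1, 28.7], 0.8), ([291.1, 223.2, 15.1, 33.5], 0.49)]
bench_block [([343.8, 243.3, 27.3, 23.5], 0.67), ([289.2, 220.4, 14.9, 38.6], 0.4)]
borax_dish [([327.2, 269.6, 44.9, 35.0], 0.63)]
short_tweezers [([256.1, 298.0, 67.1, 8.7], 0.66)]
wrist 62.7000280483909 316.93966792448913 238.55499957071362 [0.1852 0.6004 0.3737] [[ 0.4011  0.916   0.001 ]
 [ 0.8787 -0.3851  0.2822]
 [ 0.2589 -0.1123 -0.9594]]
fixture []
crank []
punch []
wheel []
bench_block []
borax_dish []
short_tweezers []
```

```bash
python3 - <<'E'
import cv2
a=cv2.imread('pics/scene0.png')[200:350,190:410]; b=cv2.imread('pics/side0.png')[170:320,230:450]
cv2.imwrite('pics/c0.png',cv2.resize(a,None,fx=3.6,fy=3.6,interpolation=2)[:600,:800])
cv2.imwrite('pics/c1.png',cv2.resize(b,None,fx=3.6,fy=3.6,interpolation=2)[:600,:800])
E
```

```text
(no output)
```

View pics/scene0.png

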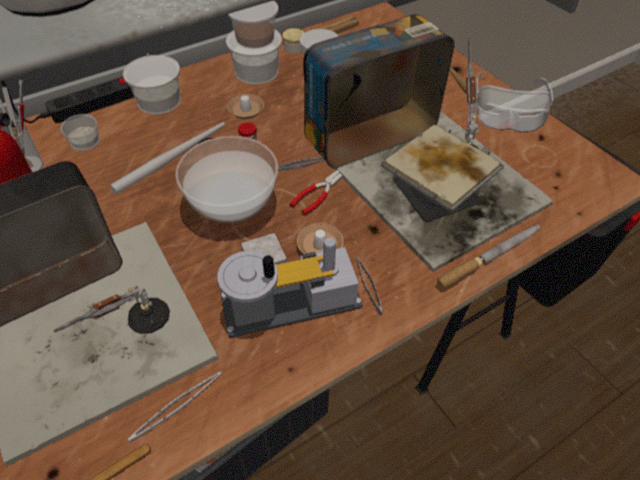

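```bash
sleep 1
```

```text
(no output)
```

View pics/c0.png

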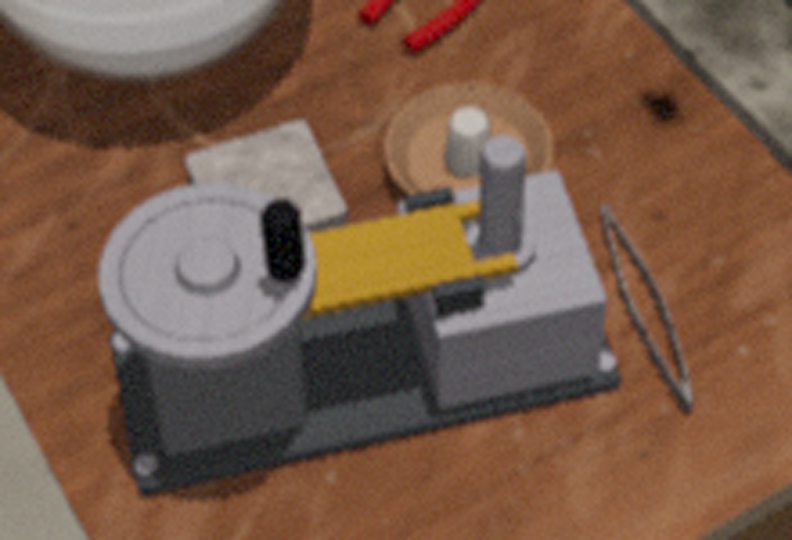

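View pics/side0.png

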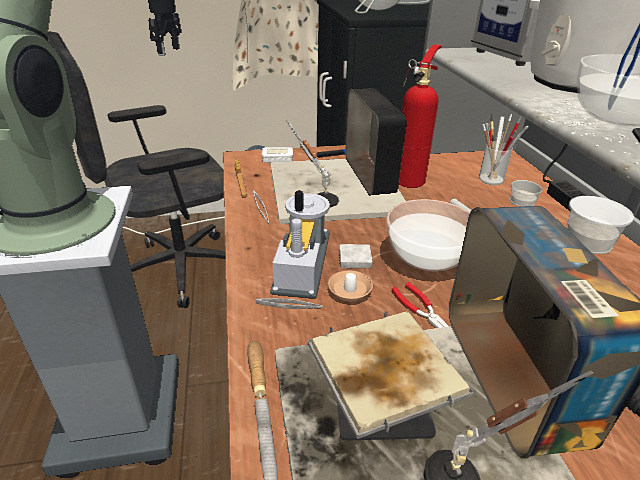

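View pics/c1.png

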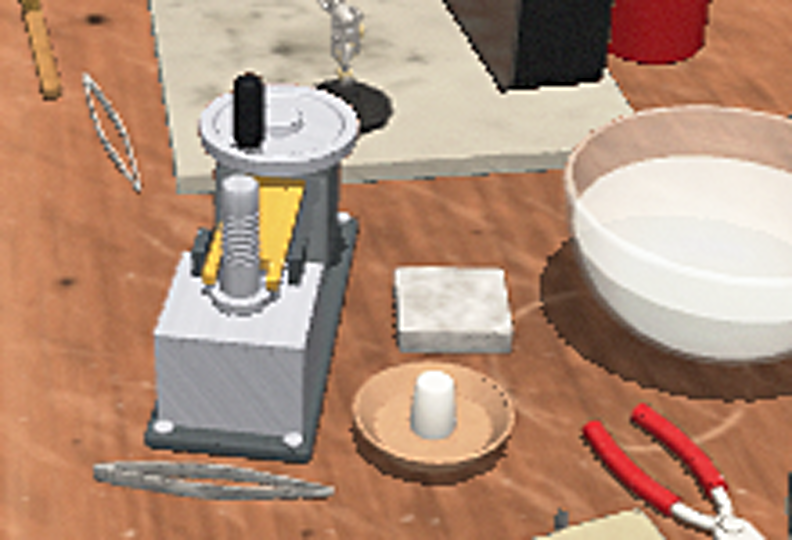

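The scene picture shows the fixture, with the wheel around (248,273), the knob top near (268,258) and the punch top near (329,241). The dish, block and tweezers stand close by. Next I measure all of these.

```bash
cat > m.py <<'E'
from h import *
np.set_printoptions(precision=4,suppress=True)
def tri(p1,a,p2,b):
    o1,d1=ray(p1,*a);o2,d2=ray(p2,*b)
    d1/=np.linalg.norm(d1);d2/=np.linalg.norm(d2)
    s=np.linalg.lstsq(np.stack([d1,-d2],1),o2-o1,rcond=None)[0]
    x,y=o1+s[0]*d1,o2+s[1]*d2
    return (x+y)/2,np.linalg.norm(x-y)
E
python3 - <<'E'
from m import *
A=grab_frame('scene');B=grab_frame('side')
print('knobtop',tri(A,(268.6,257.5),B,(298.9,191.7)))
print('punchtop',tri(A,(329.5,240.5),B,(296.4,220.5)))
print('hub',tri(A,(247.7,272.5),B,(309.5,203.5)))
for n,p,(u0,v0,u1,v1) in [('scene',A,(205,225,400,350)),('side',B,(265,180,335,310))]:
    W=cloud(p)[v0:v1,u0:u1].reshape(-1,3); C=p['color'][v0:v1,u0:u1].reshape(-1,3).astype(int)
    ok=~np.isnan(W[:,0]);W=W[ok];C=C[ok]
    k=(W[:,2]>.11)&(C.max(1)<60); print(n,'knob',k.sum(),W[k].mean(0),W[k].min(0),W[k].max(0))
    r=(W[:,2]>.088)&(W[:,2]<.107)&(C.min(1)>90)
    print('rim',r.sum(),W[r].mean(0),W[r].min(0),W[r].max(0))
    r=(W[:,2]>.115)&(C.min(1)>70); print('punch',r.sum(),W[r].mean(0),W[r].min(0),W[r].max(0))
    r=(W[:,2]>.06)&(W[:,2]<.075)&(C.min(1)>90);print('block',r.sum(),cv2.minAreaRect(W[r][:,:2].astype(np.float32)*1000))
E
```

```text
knobtop (array([ 0.5459, -0.2118,  0.143 ]), np.float64(0.001068551422372693))
punchtop (array([ 0.528 , -0.3079,  0.1377]), np.float64(0.00034851385521270106))
hub (array([ 0.5706, -0.1849,  0.0986]), np.float64(0.0033093958428595987))
scene knob 194 [ 0.5391 -0.2068  0.1321] [ 0.5343 -0.2151  0.1101] [ 0.55   -0.2     0.1488]
rim 2072 [ 0.5646 -0.1785  0.0994] [ 0.5154 -0.3139  0.0882] [ 0.6107 -0.1369  0.1069]
punch 227 [ 0.5249 -0.2919  0.1312] [ 0.5156 -0.3144  0.1151] [ 0.5505 -0.2003  0.1443]
block 931 ((526.2523193359375, -306.5702209472656), (76.6682357788086, 79.64518737792969), 72.3296127319336)
side knob 133 [ 0.5448 -0.2158  0.1287] [ 0.5378 -0.2205  0.1102] [ 0.5523 -0.2068  0.1446]
rim 870 [ 0.5645 -0.2047  0.0979] [ 0.5187 -0.3208  0.0883] [ 0.6123 -0.1383  0.1068]
punch 166 [ 0.529  -0.3036  0.129 ] [ 0.518  -0.3178  0.115 ] [ 0.5543 -0.2032  0.1427]
block 928 ((567.3252563476562, -180.69105529785156), (343.94049072265625, 76.44319915771484), 72.53836059570312)
```

```bash
cat >> m.py <<'E'
def delta(target,yaw=None):
    "tool shift mm from current pose to world target"
    s=get_state();R=s['ee_rot'];return R.T@(np.array(target)-s['tcp_pos'])*1000
E
python3 - <<'E'
from m import *
for n in ['scene','side']:
    W=cloud(grab_frame(n)).reshape(-1,3);W=W[~np.isnan(W[:,0])]
    a=np.array([.25,.572]);b=np.array([.55,-.235]);L=np.linalg.norm(b-a);u=(b-a)/L
    s=(W[:,:2]-a)@u; d=np.abs((W[:,:2]-a)@np.array([-u[1],u[0]]))
    for i in range(0,90,10):
        k=(s>i/100)&(s<i/100+.1)&(d<.12)&(W[:,2]<.5)
        print(n,i,k.sum(),W[k][:,2].max() if k.any() else None)
print(delta([.55,-.235,.27]))
E
```

```text
scene 0 0 None
scene 10 0 None
scene 20 0 None
scene 30 0 None
scene 40 2984 0.017931305603088567
scene 50 9058 0.18957406466098642
scene 60 10411 0.028296107030732945
scene 70 11554 0.10389123499600615
scene 80 10928 0.14671595255932587
side 0 2890 0.39242859510842243
side 10 663 -0.7467220391342964
side 20 684 0.001469425161888083
side 30 890 0.02539331708382896
side 40 1095 0.025830090439846506
side 50 1330 0.1877505159099826
side 60 1524 0.017285126669547624
side 70 1833 0.10085052151133649
side 80 3092 0.1438106510038098
[-598.1131 -619.5724  -38.712 ]
```

{"name": "carry_out", "arguments": {"rows": [[[0, 0, 0, -26, -27, -8, 85], [0, 0, 0, -52, -54, -16, 85], [0, 0, 0, -80, -83, -24, 85], [0, 0, 0, -108, -112, -32, 85], [0, 0, 0, -136, -141, -39, 85]]]}}

```text
time: 1.82
tcp_pos: [0.3191, 0.387, 0.2708]
ee_rot: [[-0.916, 0.401, 0.0], [0.401, 0.916, 0.0], [-0.0, 0.0, -1.0]]
ft_force: [1.3, 0.9, 0.8]
gripper_width: 0.0848
```

{"name": "carry_out", "arguments": {"rows": [[[0, 0, 0, -28, -29, 0, 85], [0, 0, 0, -56, -58, 0, 85], [0, 0, 0, -84, -87, 0, 85], [0, 0, 0, -112, -116, 0, 85], [0, 0, 0, -140, -145, 0, 85]]]}}

```text
time: 2.23
tcp_pos: [0.3891, 0.1979, 0.2706]
ee_rot: [[-0.916, 0.401, 0.001], [0.401, 0.916, 0.001], [-0.0, 0.001, -1.0]]
ft_force: [0.8, 1.0, 0.8]
gripper_width: 0.0851
```

{"name": "carry_out", "arguments": {"rows": [[[0, 0, 0, -28, -29, 0, 85], [0, 0, 0, -56, -58, 0, 85], [0, 0, 0, -84, -87, 0, 85], [0, 0, 0, -112, -116, 0, 85], [0, 0, 0, -140, -145, 0, 85]]]}}

```text
time: 2.65
tcp_pos: [0.4592, 0.0088, 0.2706]
ee_rot: [[-0.916, 0.401, 0.001], [0.401, 0.916, 0.0], [-0.001, 0.001, -1.0]]
ft_force: [2.0, 1.4, -0.3]
gripper_width: 0.0848
```

```bash
python3 - <<'E'
from m import *
s=get_state();print(s['time'],s['tcp_pos'],s['q'],s['ft_force'],delta([.55,-.235,.27]))
E
```

```text
2.65 [0.4592 0.0088 0.2706] [-21.283   12.1151  15.1058 113.4279  -3.8442  54.8763  62.0702] [ 2.0193  1.4264 -0.2828] [-180.9555 -186.9383    0.6641]
```

{"name": "carry_out", "arguments": {"rows": [[[0, 0, -0.02, -28, -29, 0, 85], [0, 0, -0.04, -56, -58, 0, 85], [0, 0, -0.06, -84, -87, 0, 85], [0, 0, -0.08, -112, -116, 0, 85], [0, 0, -0.11, -140, -145, 0, 85]]]}}

```text
time: 3.07
tcp_pos: [0.5293, -0.1802, 0.2704]
ee_rot: [[-0.955, 0.297, 0.0], [0.297, 0.955, 0.0], [-0.0, 0.0, -1.0]]
ft_force: [1.0, 1.1, 0.4]
gripper_width: 0.0851
```

```bash
python3 - <<'E'
from m import *
s=get_state();print(s['time'],s['tcp_pos'],s['q'],s['ee_rot'],delta([.55,-.235,.27]))
p=grab_frame('wrist');save(p,'w1')
for t in ['punch','crank','wheel']:
        print(t,[(b['bbox'],round(b['conf'],2)) for b in boxes_of(t,p)[:2]])
E
```

```text
3.0667 [ 0.5293 -0.1802  0.2704] [-1.0276 22.3616 18.6446 99.9259 -8.1641 59.0171 93.2343] [[-0.9548  0.2972  0.0004]
 [ 0.2972  0.9548  0.    ]
 [-0.0003  0.0001 -1.    ]] [-36.0547 -46.1974   0.4344]
punch [([141.0, 233.6, 53.5, 48.9], 0.77)]
crank [([270.7, 201.2, 108.6, 105.1], 0.6)]
wheel [([269.2, 197.5, 111.8, 106.9], 0.98)]
```

View pics/w1.png

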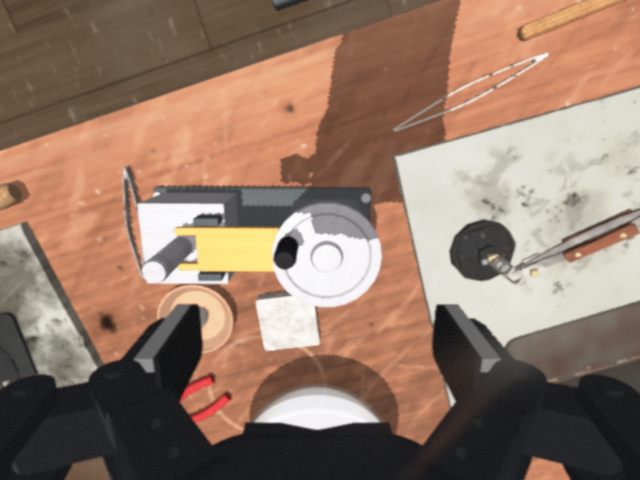

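```bash
python3 - <<'E'
from m import *
p=grab_frame('wrist')
c=p['color'][190:310,130:390,::-1]; cv2.imwrite('pics/w1c.png',cv2.resize(c,None,fx=3,fy=3,interpolation=2))
W=cloud(p);C=p['color'].astype(int)
z=W[...,2]
def show(n,m,h):
    m=m.astype(np.uint8); q=W[m>0]
    print(n,m.sum(),q.mean(0),q.min(0),q.max(0),'encl',cv2.minEnclosingCircle(q[:,:2].astype(np.float32)*1000))
roi=np.zeros((480,640),bool);roi[190:310,130:390]=1
show('knobtop',roi&(z>.138)&(C.max(2)<70),.144)
show('punchtop',roi&(z>.132)&(C.min(2)>80),.138)
show('wheeltop',roi&(z>.096)&(z<.108)&(C.max(2)-C.min(2)<40)&(np.arange(640)[None]>265),.101)
W2=W[roi&(z>.064)&(z<.074)&(C.min(2)>90)]
print(len(W2),W2.mean(0),cv2.minAreaRect(W2[:,:2].astype(np.float32)*1000))
E
```

```text
knobtop 388 [ 0.539  -0.2104  0.1598] [ 0.5048 -0.2185  0.1381] [ 0.5509 -0.2023  0.2915] encl ((527.5422973632812, -211.98703002929688), 23.487895965576172)
punchtop 716 [ 0.5252 -0.2854  0.1576] [ 0.5033 -0.3163  0.132 ] [ 0.5531 -0.2021  0.2919] encl ((533.95556640625, -259.0471496582031), 58.2631950378418)
wheeltop 8219 [ 0.5659 -0.1811  0.0996] [ 0.5206 -0.2296  0.096 ] [ 0.6119 -0.1386  0.108 ] encl ((566.0676879882812, -184.4468231201172), 46.08528518676758)
2967 [ 0.5131 -0.3121  0.068 ] ((545.05322265625, -251.12298583984375), (197.4417266845703, 76.58348846435547), 72.36734771728516)
```

View pics/w1c.png

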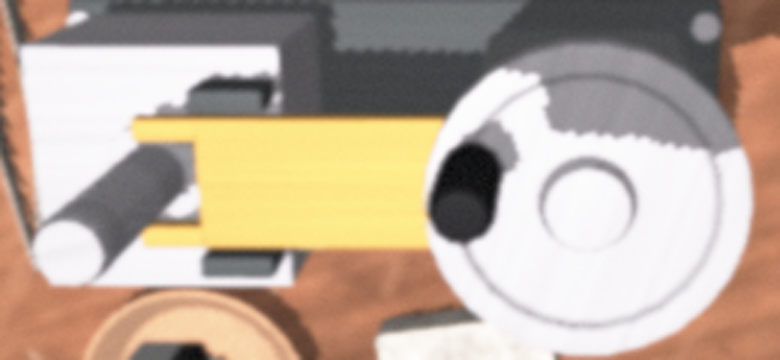

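```bash
python3 - <<'E'
from m import *
p=grab_frame('wrist')
print('hub',at_z(p,326,257.7,.105),'knob',at_z(p,284.3,261.7,.144),'punch',at_z(p,153,274,.138))
W=cloud(p);z=W[...,2]
roi=np.zeros((480,640),bool);roi[245:275,270:298]=1
q=W[roi&(z>.141)&(z<.147)];print(len(q),q.mean(0),q.min(0),q.max(0))
roi[:]=0;roi[255:290,135:175]=1
q=W[roi&(z>.134)&(z<.142)];print(len(q),q.mean(0),q.min(0),q.max(0))
E
```

```text
hub [ 0.5648 -0.1817  0.105 ] knob [ 0.5455 -0.2082  0.144 ] punch [ 0.5274 -0.3059  0.138 ]
337 [ 0.5446 -0.2105  0.1436] [ 0.5373 -0.2182  0.1411] [ 0.5527 -0.2031  0.1455]
504 [ 0.5261 -0.3067  0.1374] [ 0.5171 -0.3164  0.134 ] [ 0.5365 -0.2979  0.1396]
```

```bash
python3 - <<'E'
from m import *
print(delta([.545,-.2105,.113]))
E
```

```text
[-25.4192 -27.0626 157.2019]
```

{"name": "carry_out", "arguments": {"rows": [[[0, 0, 0, -10, -10, 20, 60], [0, 0, 0, -20, -20, 40, 60], [0, 0, 0, -25, -27, 70, 60], [0, 0, 0, -25, -27, 80, 60], [0, 0, 0, -25, -27, 80, 60]]]}}

```text
time: 3.78
tcp_pos: [0.5436, -0.2099, 0.1883]
ee_rot: [[-0.955, 0.297, -0.004], [0.297, 0.955, 0.001], [0.004, 0.0, -1.0]]
ft_force: [0.2, 0.9, -0.2]
gripper_width: 0.0599
```

```bash
python3 - <<'E'
from m import *
print(delta([.545,-.2105,.113]))
p=grab_frame('wrist');save(p,'w2')
q=grab_frame('side');cv2.imwrite('pics/s2.png',cv2.resize(q['color'][150:300,230:430,::-1],None,fx=4,fy=4)[:600])
E
```

```text
[-1.8074 -0.221  75.3185]
```

View pics/w2.png

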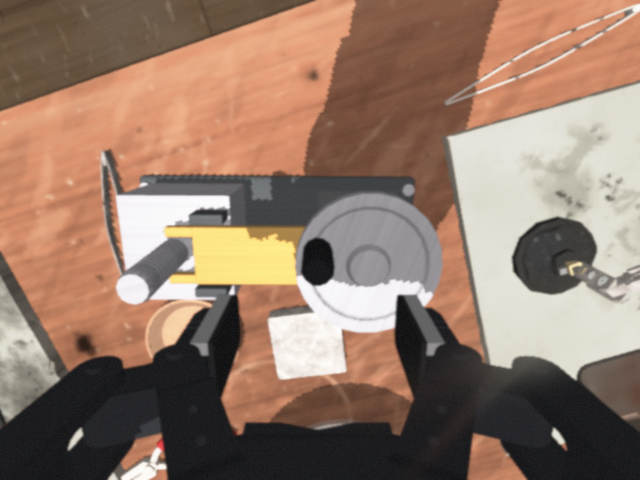

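View pics/s2.png

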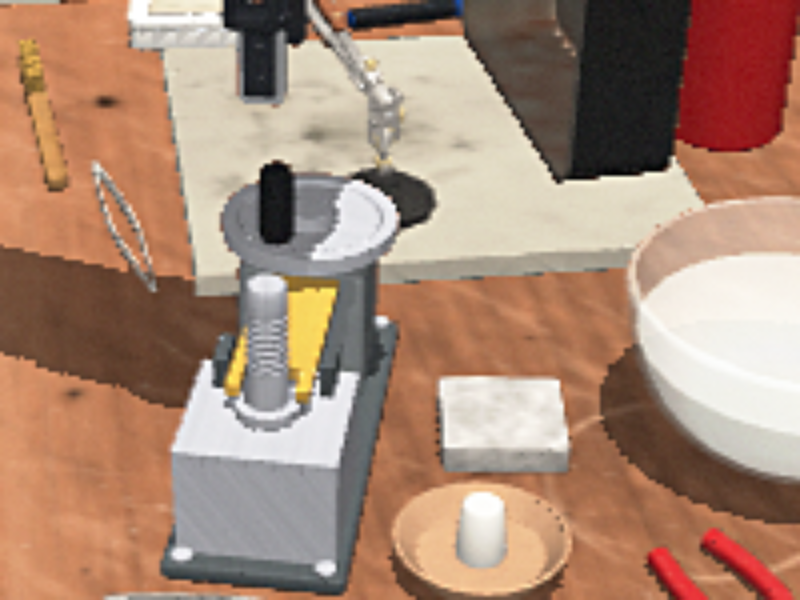

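The wrist view shows the knob at (317,262), centred between the fingers at about 225 and 410. I'll go down on it.

{"name": "carry_out", "arguments": {"rows": [[[0, 0, 0, -1, 0, 20, 60], [0, 0, 0, -1, 0, 40, 60], [0, 0, 0, -1, 0, 60, 60], [0, 0, 0, -1, 0, 75, 60], [0, 0, 0, -1, 0, 75, 60]]]}}

```text
time: 4.3
tcp_pos: [0.5454, -0.2105, 0.1146]
ee_rot: [[-0.955, 0.297, -0.001], [0.297, 0.955, 0.001], [0.002, 0.0, -1.0]]
ft_force: [0.2, 0.2, -0.5]
gripper_width: 0.06
```

{"name": "carry_out", "arguments": {"rows": [[[0, 0, 0, 0, 0, 0, 40], [0, 0, 0, 0, 0, 0, 25], [0, 0, 0, 0, 0, 0, 10], [0, 0, 0, 0, 0, 0, 10], [0, 0, 0, 0, 0, 0, 10]]], "squeeze": 40}}

```text
time: 4.72
tcp_pos: [0.5471, -0.2114, 0.117]
ee_rot: [[-0.955, 0.298, 0.003], [0.298, 0.955, -0.0], [-0.003, 0.001, -1.0]]
ft_force: [1.6, 2.8, 10.6]
gripper_width: 0.0168
```

```bash
python3 - <<'E'
from m import *
s=get_state();print(s['time'],s['tcp_pos'],s['ee_rot'],s['ft_force'],s['gripper_width'])
p=grab_frame('wrist');save(p,'w3')
q=grab_frame('side');cv2.imwrite('pics/s3.png',cv2.resize(q['color'][150:300,230:430,::-1],None,fx=4,fy=4)[:600])
E
```

```text
4.7167 [ 0.5471 -0.2114  0.117 ] [[-0.9547  0.2977  0.0031]
 [ 0.2977  0.9547 -0.    ]
 [-0.003   0.0009 -1.    ]] [ 1.6495  2.8131 10.55  ] 0.016821637283836295
```

View pics/s3.png

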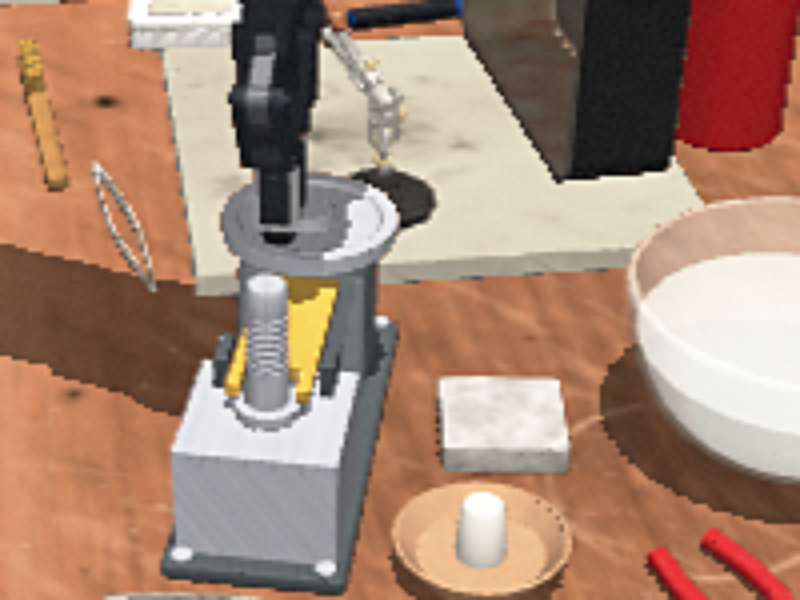

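View pics/w3.png

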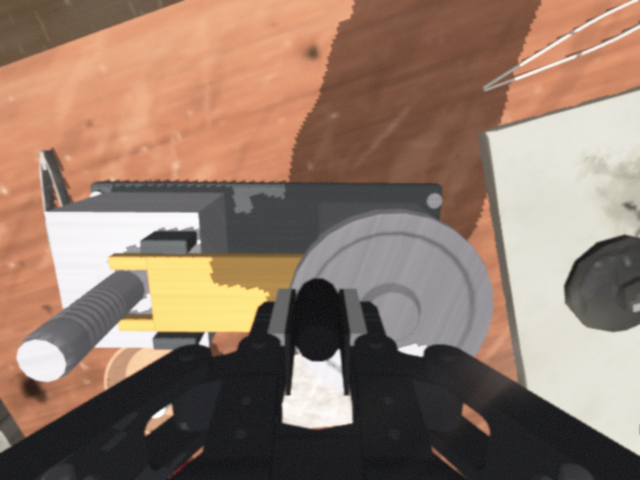

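```bash
python3 - <<'E'
import numpy as np
th=-19.
f=lambda t:np.array([-34*np.sin(np.radians(t)),-34*np.cos(np.radians(t))])
while th<372:
    print(th,[list(np.round(f(th+8*i)-f(th),1)) for i in range(1,6)]);th+=40
E
```

```text
-19.0 [[np.float64(-4.6), np.float64(-1.2)], [np.float64(-9.3), np.float64(-1.8)], [np.float64(-14.0), np.float64(-1.7)], [np.float64(-18.7), np.float64(-1.0)], [np.float64(-23.3), np.float64(0.4)]]
21.0 [[np.float64(-4.3), np.float64(2.0)], [np.float64(-8.3), np.float64(4.6)], [np.float64(-11.9), np.float64(7.7)], [np.float64(-15.0), np.float64(11.3)], [np.float64(-17.6), np.float64(15.3)]]
61.0 [[np.float64(-2.0), np.float64(4.3)], [np.float64(-3.4), np.float64(8.8)], [np.float64(-4.1), np.float64(13.5)], [np.float64(-4.2), np.float64(18.3)], [np.float64(-3.6), np.float64(23.0)]]
101.0 [[np.float64(1.2), np.float64(4.6)], [np.float64(3.1), np.float64(8.9)], [np.float64(5.5), np.float64(13.0)], [np.float64(8.5), np.float64(16.7)], [np.float64(12.0), np.float64(19.9)]]
141.0 [[np.float64(3.9), np.float64(2.7)], [np.float64(8.1), np.float64(4.9)], [np.float64(12.6), np.float64(6.4)], [np.float64(17.3), np.float64(7.3)], [np.float64(22.0), np.float64(7.6)]]
181.0 [[np.float64(4.7), np.float64(-0.4)], [np.float64(9.3), np.float64(-1.5)], [np.float64(13.8), np.float64(-3.2)], [np.float64
[... 160 characters left out ...]
5), np.float64(-11.3)], [np.float64(10.2), np.float64(-15.7)], [np.float64(11.3), np.float64(-20.3)]]
261.0 [[np.float64(0.4), np.float64(-4.7)], [np.float64(0.2), np.float64(-9.5)], [np.float64(-0.7), np.float64(-14.1)], [np.float64(-2.3), np.float64(-18.6)], [np.float64(-4.4), np.float64(-22.8)]]
301.0 [[np.float64(-2.7), np.float64(-3.9)], [np.float64(-6.0), np.float64(-7.4)], [np.float64(-9.6), np.float64(-10.3)], [np.float64(-13.7), np.float64(-12.8)], [np.float64(-18.1), np.float64(-14.6)]]
341.0 [[np.float64(-4.6), np.float64(-1.2)], [np.float64(-9.3), np.float64(-1.8)], [np.float64(-14.0), np.float64(-1.7)], [np.float64(-18.7), np.float64(-1.0)], [np.float64(-23.3), np.float64(0.4)]]
```

{"name": "carry_out", "arguments": {"rows": [[[0, 0, 0, -4.6, -1.2, -2, 10], [0, 0, 0, -9.3, -1.8, -3, 10], [0, 0, 0, -14, -1.7, -3, 10], [0, 0, 0, -18.7, -1.0, -3, 10], [0, 0, 0, -23.3, 0.4, -3, 10]]]}}

```text
time: 5.23
tcp_pos: [0.5675, -0.2178, 0.1175]
ee_rot: [[-0.955, 0.298, -0.002], [0.298, 0.955, 0.001], [0.003, 0.0, -1.0]]
ft_force: [-2.3, 4.0, -23.8]
gripper_width: 0.0172
```

```bash
python3 - <<'E'
from m import *
s=get_state();print(s['time'],s['tcp_pos'],s['ee_rot'],s['ft_force'],s['ft_torque'],s['gripper_width'])
p=grab_frame('wrist');save(p,'w4')
E
```

```text
5.2333 [ 0.5675 -0.2178  0.1175] [[-0.9545  0.2982 -0.0024]
 [ 0.2982  0.9545  0.0009]
 [ 0.0026  0.0001 -1.    ]] [ -2.2911   3.9644 -23.8326] [ 0.7779  0.3858 -0.0158] 0.017177311569379117
```

View pics/w4.png

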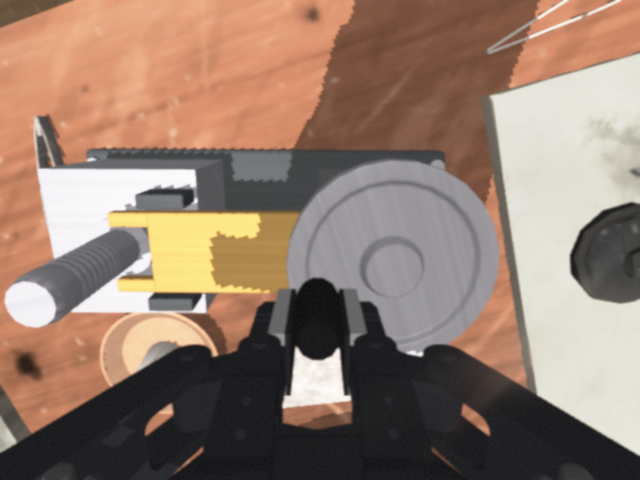

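{"name": "carry_out", "arguments": {"rows": [[[0, 0, 0, -4.3, 2.0, 1, 10], [0, 0, 0, -8.3, 4.6, 2, 10], [0, 0, 0, -11.9, 7.7, 2, 10], [0, 0, 0, -15, 11.3, 2, 10], [0, 0, 0, -17.6, 15.3, 2, 10]]]}}

```text
time: 5.7
tcp_pos: [0.5899, -0.2092, 0.1172]
ee_rot: [[-0.954, 0.298, 0.001], [0.298, 0.954, -0.0], [-0.001, -0.0, -1.0]]
ft_force: [-5.6, 3.2, -3.8]
gripper_width: 0.0164
```

{"name": "carry_out", "arguments": {"rows": [[[0, 0, 0, -2, 4.3, 0, 10], [0, 0, 0, -3.4, 8.8, 0, 10], [0, 0, 0, -4.1, 13.5, 0, 10], [0, 0, 0, -4.2, 18.3, 0, 10], [0, 0, 0, -3.6, 23, 0, 10]]]}}

```text
time: 6.12
tcp_pos: [0.6008, -0.1884, 0.1172]
ee_rot: [[-0.954, 0.299, 0.002], [0.299, 0.954, -0.001], [-0.003, -0.0, -1.0]]
ft_force: [-0.7, -1.7, 1.5]
gripper_width: 0.0165
```

{"name": "carry_out", "arguments": {"rows": [[[0, 0, 0, 1.2, 4.6, 0, 10], [0, 0, 0, 3.1, 8.9, 0, 10], [0, 0, 0, 5.5, 13, 0, 10], [0, 0, 0, 8.5, 16.7, 0, 10], [0, 0, 0, 12, 19.9, 0, 10]]]}}

```text
time: 6.53
tcp_pos: [0.5953, -0.1649, 0.1171]
ee_rot: [[-0.955, 0.298, 0.003], [0.298, 0.955, -0.0], [-0.002, 0.001, -1.0]]
ft_force: [3.7, -0.5, 6.9]
gripper_width: 0.0168
```

{"name": "carry_out", "arguments": {"rows": [[[0, 0, 0, 3.9, 2.7, 0, 10], [0, 0, 0, 8.1, 4.9, 0, 10], [0, 0, 0, 12.6, 6.4, 0, 10], [0, 0, 0, 17.3, 7.3, 0, 10], [0, 0, 0, 22, 7.6, 0, 10]]]}}

```text
time: 6.95
tcp_pos: [0.5763, -0.151, 0.1171]
ee_rot: [[-0.955, 0.298, 0.002], [0.298, 0.955, 0.0], [-0.002, 0.001, -1.0]]
ft_force: [3.1, -0.6, 7.6]
gripper_width: 0.0167
```

```bash
python3 - <<'E'
from m import *
s=get_state();print(s['time'],s['tcp_pos'],s['ft_force'],s['ft_torque'],s['gripper_width'])
r=s['tcp_pos'][:2]-[.566,-.1835];print(np.hypot(*r),np.degrees(np.arctan2(r[1],r[0]))+107.5)
p=grab_frame('wrist');save(p,'w5')
E
```

```text
6.95 [ 0.5763 -0.151   0.1171] [ 3.1158 -0.5623  7.5739] [-0.3653 -0.385   0.0045] 0.01673349340183833
0.03411708773217551 179.99508550415715
```

View pics/w5.png

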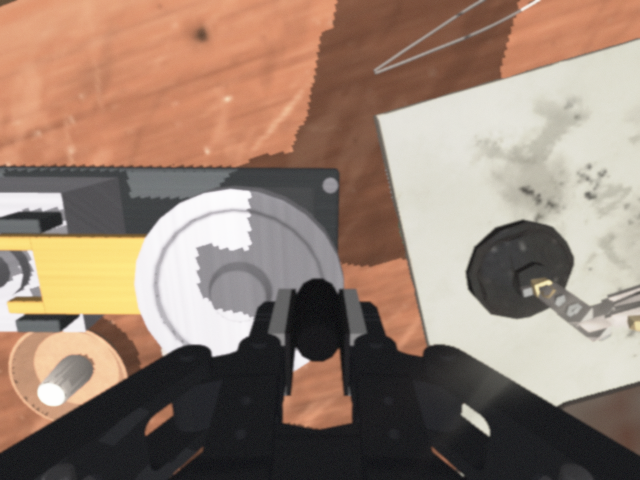

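The knob is still centred in the pads at (318,320), on the far side of the hub at half a turn, and the radius fits at 34.1 mm. I'll carry on.

{"name": "carry_out", "arguments": {"rows": [[[0, 0, 0, 4.7, -0.4, 0, 10], [0, 0, 0, 9.3, -1.5, 0, 10], [0, 0, 0, 13.8, -3.2, 0, 10], [0, 0, 0, 17.9, -5.5, 0, 10], [0, 0, 0, 21.7, -8.3, 0, 10]]]}}

```text
time: 7.42
tcp_pos: [0.553, -0.1527, 0.1171]
ee_rot: [[-0.955, 0.298, 0.002], [0.298, 0.955, -0.0], [-0.002, 0.001, -1.0]]
ft_force: [3.7, -2.0, 7.0]
gripper_width: 0.0163
```

{"name": "carry_out", "arguments": {"rows": [[[0, 0, 0, 3.4, -3.4, 0, 10], [0, 0, 0, 6.2, -7.1, 0, 10], [0, 0, 0, 8.5, -11.3, 0, 10], [0, 0, 0, 10.2, -15.7, 0, 10], [0, 0, 0, 11.3, -20.3, 0, 10]]]}}

```text
time: 7.83
tcp_pos: [0.5364, -0.1687, 0.1171]
ee_rot: [[-0.955, 0.298, 0.003], [0.298, 0.955, -0.0], [-0.003, 0.001, -1.0]]
ft_force: [4.9, 1.0, 5.8]
gripper_width: 0.0165
```

{"name": "carry_out", "arguments": {"rows": [[[0, 0, 0, 0.4, -4.7, 0, 10], [0, 0, 0, 0.2, -9.5, 0, 10], [0, 0, 0, -0.7, -14.1, 0, 10], [0, 0, 0, -2.3, -18.6, 0, 10], [0, 0, 0, -4.4, -22.8, 0, 10]]]}}

```text
time: 8.25
tcp_pos: [0.5338, -0.1916, 0.117]
ee_rot: [[-0.955, 0.298, 0.002], [0.298, 0.955, 0.0], [-0.002, 0.001, -1.0]]
ft_force: [3.9, 2.9, 8.6]
gripper_width: 0.0169
```

{"name": "carry_out", "arguments": {"rows": [[[0, 0, 0, -2.7, -3.9, 0, 10], [0, 0, 0, -6, -7.4, 0, 10], [0, 0, 0, -9.6, -10.3, 0, 10], [0, 0, 0, -13.7, -12.8, 0, 10], [0, 0, 0, -18.1, -14.6, 0, 10]]]}}

```text
time: 8.67
tcp_pos: [0.5464, -0.2109, 0.117]
ee_rot: [[-0.955, 0.298, 0.001], [0.298, 0.955, 0.001], [-0.001, 0.001, -1.0]]
ft_force: [-0.1, 2.7, 11.3]
gripper_width: 0.0167
```

```bash
python3 - <<'E'
from m import *
s=get_state();print(s['time'],s['tcp_pos'],s['ft_force'],s['ft_torque'],s['gripper_width'])
r=s['tcp_pos'][:2]-[.566,-.1835];print(np.hypot(*r),np.degrees(np.arctan2(r[1],r[0]))+107.5)
E
```

```text
8.6667 [ 0.5464 -0.2109  0.117 ] [-0.1366  2.726  11.3335] [ 0.6817  0.0036 -0.0045] 0.01673042071828759
0.033641756640266786 -18.036638571903893
```

{"name": "carry_out", "arguments": {"rows": [[[0, 0, 0, -4.6, -1.2, -0.5, 10], [0, 0, 0, -9.3, -1.8, -0.5, 10], [0, 0, 0, -13.5, -1.7, -0.5, 10], [0, 0, 0, -16, -1.5, -0.5, 10], [0, 0, 0, -17, -1.2, -0.5, 10]]]}}

```text
time: 9.08
tcp_pos: [0.5622, -0.2175, 0.1171]
ee_rot: [[-0.955, 0.298, 0.001], [0.298, 0.955, 0.0], [-0.001, 0.0, -1.0]]
ft_force: [-1.7, 1.2, 6.7]
gripper_width: 0.0168
```

{"name": "carry_out", "arguments": {"rows": [[[0, 0, 0, -1, 0.2, 0, 10], [0, 0, 0, -1.5, 0.4, 0, 10], [0, 0, 0, -2, 0.5, 0, 10], [0, 0, 0, -2, 0.5, 0, 10], [0, 0, 0, -2, 0.5, 0, 10]]]}}

```text
time: 9.5
tcp_pos: [0.564, -0.2176, 0.1171]
ee_rot: [[-0.955, 0.298, 0.001], [0.298, 0.955, -0.0], [-0.001, 0.0, -1.0]]
ft_force: [-1.0, 1.5, 5.1]
gripper_width: 0.0164
```

{"name": "carry_out", "arguments": {"rows": [[[0, 0, 0, -0.5, 0.1, 0, 10], [0, 0, 0, -1, 0.3, 0, 10], [0, 0, 0, -1.5, 0.4, 0, 10], [0, 0, 0, -1.5, 0.4, 0, 10], [0, 0, 0, -1.5, 0.4, 0, 10]]]}}

```text
time: 9.92
tcp_pos: [0.5642, -0.2177, 0.117]
ee_rot: [[-0.954, 0.298, -0.002], [0.298, 0.954, 0.001], [0.002, 0.0, -1.0]]
ft_force: [-9.0, 1.9, 12.5]
gripper_width: 0.0163
```

```bash
python3 - <<'E'
from m import *
s=get_state();print(s['time'],s['tcp_pos'],s['ft_force'],s['ft_torque'],s['gripper_width'])
r=s['tcp_pos'][:2]-[.566,-.1835];print(np.hypot(*r),np.degrees(np.arctan2(r[1],r[0]))+107.5)
E
```

```text
9.9167 [ 0.5642 -0.2177  0.117 ] [-8.9992  1.8821 12.4541] [0.4485 2.0166 0.0185] 0.016309664533917096
0.03420871770150958 14.524668445944101
```

The wheel is against its stop: it pushes back with 9 N and doesn't move, at about 6.53 rad. I'll ease off, open the fingers and rise.

{"name": "carry_out", "arguments": {"rows": [[[0, 0, 0, 0.8, 0, 0, 10], [0, 0, 0, 0.8, 0, 0, 60], [0, 0, 0, 0.8, 0, 0, 60], [0, 0, 0, 0.8, 0, 0, 60], [0, 0, 0, 0.8, 0, 0, 60]]]}}

```text
time: 10.33
tcp_pos: [0.5646, -0.2176, 0.1167]
ee_rot: [[-0.955, 0.298, -0.0], [0.298, 0.955, 0.0], [0.0, 0.0, -1.0]]
ft_force: [0.1, -0.8, -0.2]
gripper_width: 0.06
```

{"name": "carry_out", "arguments": {"rows": [[[0, 0, 0, 0, 0, -20, 60], [0, 0, 0, 0, 0, -45, 60], [0, 0, 0, 0, 0, -70, 60], [0, 0, 0, 0, 0, -80, 60], [0, 0, 0, 0, 0, -80, 60]]]}}

```text
time: 10.75
tcp_pos: [0.5656, -0.2181, 0.1992]
ee_rot: [[-0.954, 0.298, 0.004], [0.298, 0.954, -0.001], [-0.004, 0.0, -1.0]]
ft_force: [0.0, 0.5, -0.1]
gripper_width: 0.0596
```

```bash
python3 - <<'E'
from m import *
p=grab_frame('wrist');save(p,'w6')
q=grab_frame('side');cv2.imwrite('pics/s6.png',cv2.resize(q['color'][150:300,230:430,::-1],None,fx=4,fy=4)[:600])
a=grab_frame('scene');cv2.imwrite('pics/a6.png',cv2.resize(a['color'][200:350,190:390,::-1],None,fx=4,fy=4)[:600])
print(delta([.527,-.307,.18]),get_state()['tcp_pos'],get_state()['ft_force'])
E
```

```text
[  8.7541 -96.5605  15.9459] [ 0.5642 -0.2174  0.1959] [-0.1662  0.1152  0.4534]
```

View pics/w6.png

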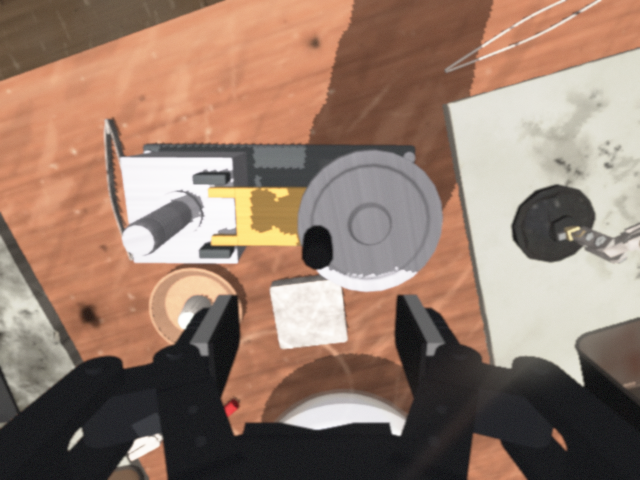

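View pics/s6.png

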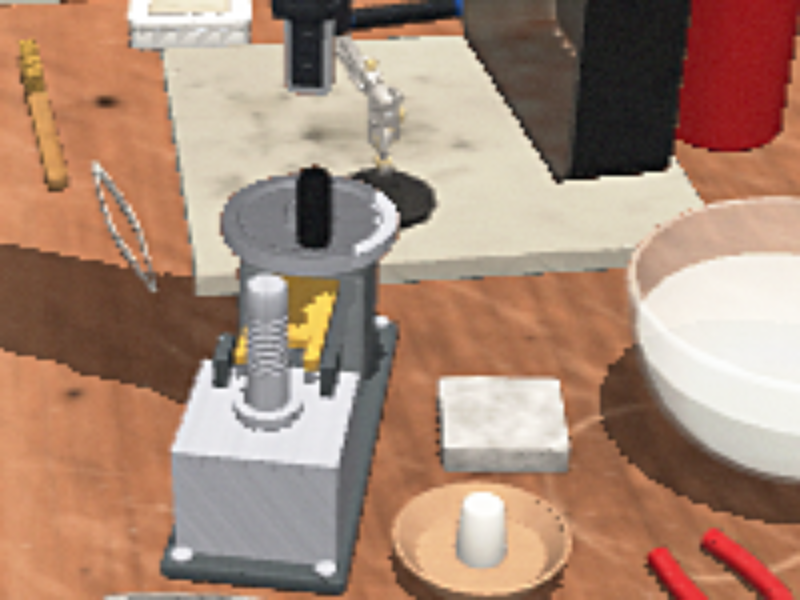

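View pics/a6.png

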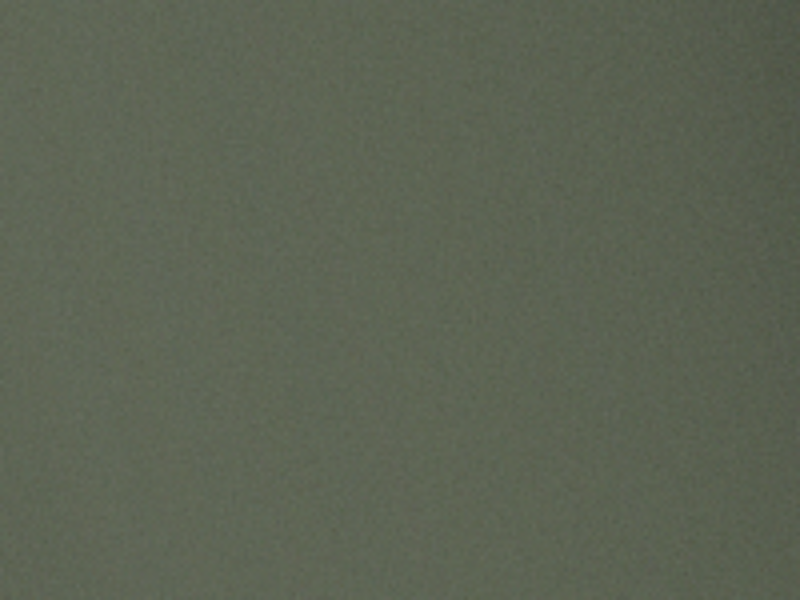

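The keeper's fork is drawn back clear of the collar in both views (the wrist fork tips are at x≈212, and the collar is by the punch at about 190). The scene camera is blocked by the arm. Next I move over the punch.

{"name": "carry_out", "arguments": {"rows": [[[0, 0, 0, 3, -30, 0, 60], [0, 0, 0, 6, -60, 0, 60], [0, 0, 0, 9, -85, 0, 60], [0, 0, 0, 9, -96, 0, 60], [0, 0, 0, 9, -96, 0, 60]]]}}

```text
time: 11.32
tcp_pos: [0.5255, -0.3093, 0.1958]
ee_rot: [[-0.953, 0.302, -0.002], [0.302, 0.953, -0.001], [0.002, -0.001, -1.0]]
ft_force: [-0.4, 0.2, -0.3]
gripper_width: 0.06
```

```bash
python3 - <<'E'
from m import *
p=grab_frame('wrist');save(p,'w7')
q=grab_frame('side');cv2.imwrite('pics/s7.png',cv2.resize(q['color'][150:300,230:430,::-1],None,fx=4,fy=4)[:600])
W=cloud(p);z=W[...,2];C=p['color'].astype(int)
m=(z>.134)&(z<.142)&(np.abs(W[...,0]-.527)<.02)&(np.abs(W[...,1]+.307)<.02);m=W[m]
print(len(m),m.mean(0),m.min(0),m.max(0))
print(delta([.527,-.307,.095]),get_state()['tcp_pos'],get_state()['ft_force'])
E
```

```text
933 [ 0.5256 -0.3077  0.1374] [ 0.5169 -0.3176  0.134 ] [ 0.5357 -0.2985  0.1398]
[ -0.2005  -0.9704 100.8771] [ 0.5272 -0.3061  0.1959] [ 0.3971  0.9256 -0.0456]
```

View pics/w7.png

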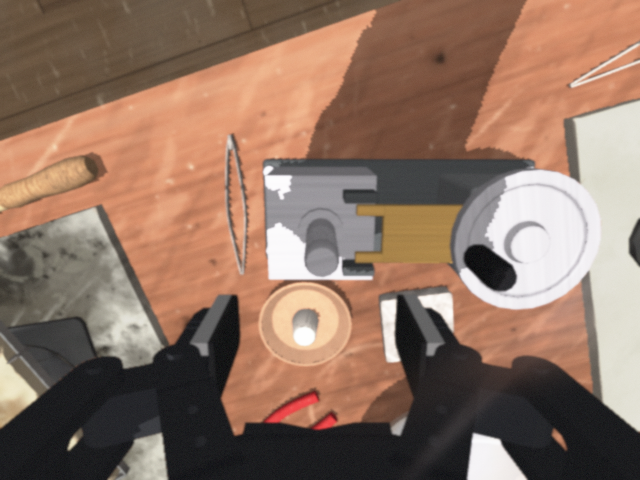

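View pics/s7.png

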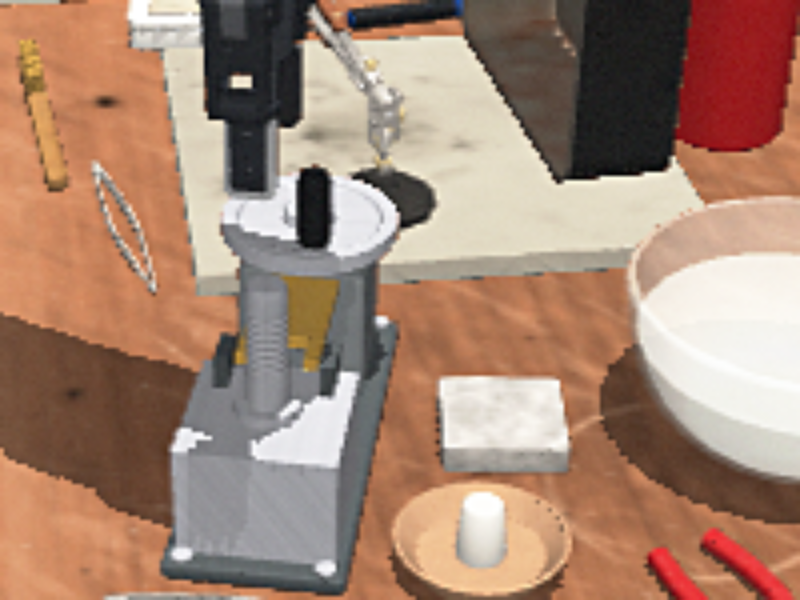

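{"name": "carry_out", "arguments": {"rows": [[[0, 0, 0, 0, -1, 25, 60], [0, 0, 0, 0, -1, 50, 60], [0, 0, 0, 0, -1, 75, 60], [0, 0, 0, 0, -1, 95, 60], [0, 0, 0, 0, -1, 102, 60]]]}}

```text
time: 11.83
tcp_pos: [0.5264, -0.3052, 0.0916]
ee_rot: [[-0.955, 0.296, -0.003], [0.296, 0.955, 0.002], [0.004, 0.001, -1.0]]
ft_force: [-0.2, 0.0, 0.8]
gripper_width: 0.0602
```

{"name": "carry_out", "arguments": {"rows": [[[0, 0, 0, 0, 0, 0, 50], [0, 0, 0, 0, 0, 0, 40], [0, 0, 0, 0, 0, 0, 30], [0, 0, 0, 0, 0, 0, 25], [0, 0, 0, 0, 0, 0, 25]]], "squeeze": 40}}

```text
time: 12.25
tcp_pos: [0.5275, -0.3077, 0.0958]
ee_rot: [[-0.955, 0.298, 0.001], [0.298, 0.955, -0.001], [-0.001, -0.0, -1.0]]
ft_force: [-0.1, 0.4, 0.2]
gripper_width: 0.0251
```

```bash
python3 - <<'E'
from m import *
p=grab_frame('wrist');save(p,'w8')
q=grab_frame('side');cv2.imwrite('pics/s8.png',cv2.resize(q['color'][150:300,230:430,::-1],None,fx=4,fy=4)[:600])
s=get_state();print(s['tcp_pos'],s['ft_force'],s['gripper_width'])
E
```

```text
[ 0.5273 -0.3077  0.0955] [-0.54    0.2223 -1.0012] 0.025387882001592414
```

View pics/w8.png

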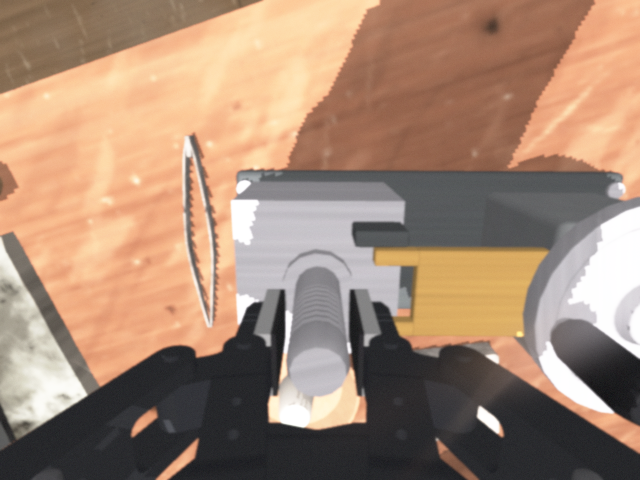

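View pics/s8.png

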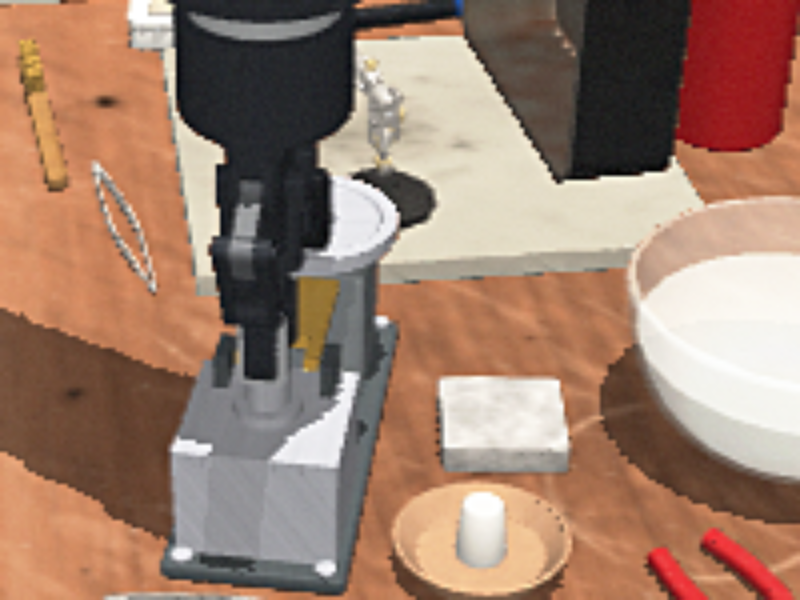

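The punch stem is centred between the pads (edges at 283 and 352, stem at about 318). I'll close on it.

{"name": "carry_out", "arguments": {"rows": [[[0, 0, 0, 0, 0, 0, 21], [0, 0, 0, 0, 0, -1, 14], [0, 0, 0, 0, 0, -2, 12], [0, 0, 0, 0, 0, -2, 12], [0, 0, 0, 0, 0, -2, 12]]], "squeeze": 60}}

```text
time: 12.77
tcp_pos: [0.5269, -0.3076, 0.0967]
ee_rot: [[-0.954, 0.298, -0.0], [0.298, 0.954, 0.0], [0.0, 0.0, -1.0]]
ft_force: [0.3, 0.2, -1.9]
gripper_width: 0.0186
```

{"name": "carry_out", "arguments": {"rows": [[[0, 0, 0, 0, 0, -1, 12], [0, 0, 0, 0, 0, -2, 12], [0, 0, 0, 0, 0, -3, 12], [0, 0, 0, 0, 0, -4, 12], [0, 0, 0, 0, 0, -5, 12]]]}}

```text
time: 13.18
tcp_pos: [0.527, -0.3076, 0.1019]
ee_rot: [[-0.954, 0.298, -0.0], [0.298, 0.954, -0.0], [-0.0, -0.0, -1.0]]
ft_force: [0.1, 1.2, -2.8]
gripper_width: 0.0188
```

Fz is −2.8 N, about the punch's weight, so it's lifting freely. I'll keep drawing it up gently.

{"name": "carry_out", "arguments": {"rows": [[[0, 0, 0, 0, 0, -2, 12], [0, 0, 0, 0, 0, -4, 12], [0, 0, 0, 0, 0, -6, 12], [0, 0, 0, 0, 0, -8, 12], [0, 0, 0, 0, 0, -10, 12]]]}}

```text
time: 13.6
tcp_pos: [0.527, -0.3076, 0.1121]
ee_rot: [[-0.955, 0.298, 0.0], [0.298, 0.955, -0.0], [-0.0, -0.0, -1.0]]
ft_force: [0.5, 0.1, -2.0]
gripper_width: 0.0187
```

{"name": "carry_out", "arguments": {"rows": [[[0, 0, 0, 0, 0, -2, 12], [0, 0, 0, 0, 0, -4, 12], [0, 0, 0, 0, 0, -6, 12], [0, 0, 0, 0, 0, -8, 12], [0, 0, 0, 0, 0, -10, 12]]]}}

```text
time: 14.02
tcp_pos: [0.5269, -0.3076, 0.122]
ee_rot: [[-0.954, 0.298, -0.0], [0.298, 0.954, -0.0], [0.0, -0.0, -1.0]]
ft_force: [-0.4, 0.7, -2.6]
gripper_width: 0.0185
```

{"name": "carry_out", "arguments": {"rows": [[[0, 0, 0, 0, 0, -2, 12], [0, 0, 0, 0, 0, -4, 12], [0, 0, 0, 0, 0, -6, 12], [0, 0, 0, 0, 0, -7, 12], [0, 0, 0, 0, 0, -7, 12]]]}}

```text
time: 14.43
tcp_pos: [0.5271, -0.3076, 0.1291]
ee_rot: [[-0.954, 0.298, 0.0], [0.298, 0.954, -0.0], [-0.0, -0.0, -1.0]]
ft_force: [0.6, -0.3, -1.7]
gripper_width: 0.0186
```

```bash
python3 - <<'E'
from m import *
p=grab_frame('wrist');save(p,'w9')
q=grab_frame('side');cv2.imwrite('pics/s9.png',cv2.resize(q['color'][150:300,230:430,::-1],None,fx=4,fy=4)[:600])
s=get_state();print(s['time'],s['tcp_pos'],s['ft_force'],s['gripper_width'])
W=cloud(p);z=W[...,2]
m=(np.abs(W[...,0]-.527)<.012)&(np.abs(W[...,1]+.307)<.012)&(z>.14)&(z<.2)
v,u=np.nonzero(m);print(np.percentile(W[m][:,2],[50,90,95,99]))
h=np.histogram(W[m][:,2],bins=np.arange(.14,.2,.004));print(h)
E
```

```text
14.5333 [ 0.5269 -0.3075  0.1288] [-0.1101 -0.6079 -2.992 ] 0.01833848069356957
[0.1688 0.1723 0.1746 0.1943]
(array([ 283,  328,  323,  364,  343,  419, 1045, 2610,  685,   55,   34,
          6,   28,   60]), array([0.14 , 0.144, 0.148, 0.152, 0.156, 0.16 , 0.164, 0.168, 0.172,
       0.176, 0.18 , 0.184, 0.188, 0.192, 0.196]))
```

View pics/w9.png

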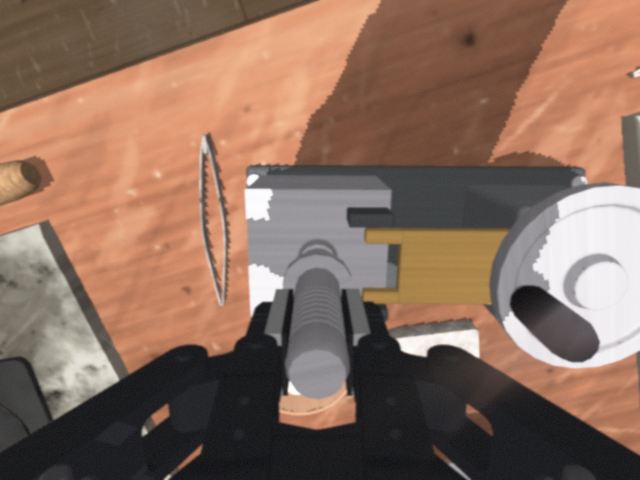

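View pics/s9.png

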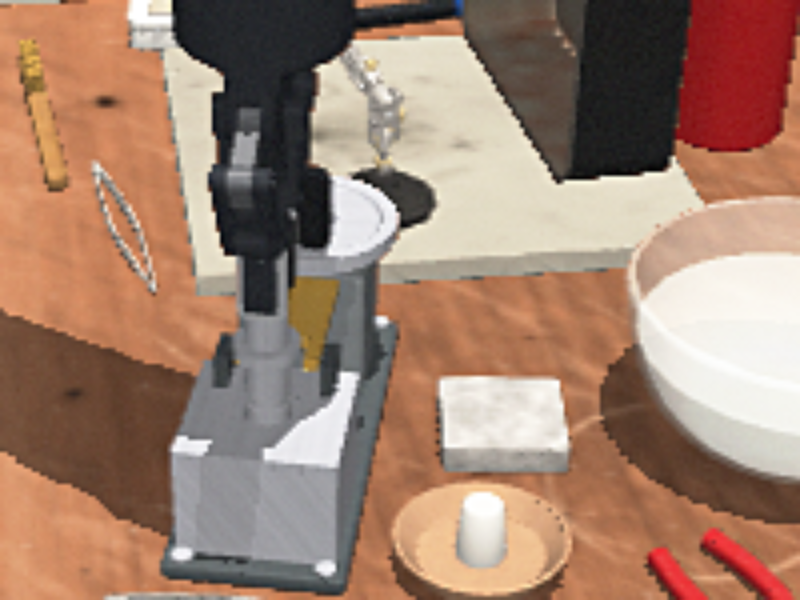

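```bash
python3 - <<'E'
from m import *
p=grab_frame('wrist');q=grab_frame('side')
W=cloud(p);t=W[355:385,305:332].reshape(-1,3);print('top',np.nanmedian(t,0))
a=cv2.resize(p['color'][230:300,270:370,::-1],None,fx=6,fy=6,interpolation=2);b=cv2.resize(q['color'][225:265,275:325,::-1],(525,420),interpolation=2)
a=cv2.convertScaleAbs(a[:420,:275],alpha=1.5);a=a if False else cv2.resize(p['color'][230:300,295:340,::-1],(270,420),interpolation=2)
cv2.imwrite('pics/g.png',cv2.convertScaleAbs(np.hstack([a,b]),alpha=1.4))
s=get_state();print(s['time'],s['tcp_pos'],s['ft_force'])
E
```

```text
top [ 0.525  -0.3073  0.1713]
14.6333 [ 0.5269 -0.3076  0.1287] [-0.2575 -0.1042 -1.6975]
```

View pics/g.png

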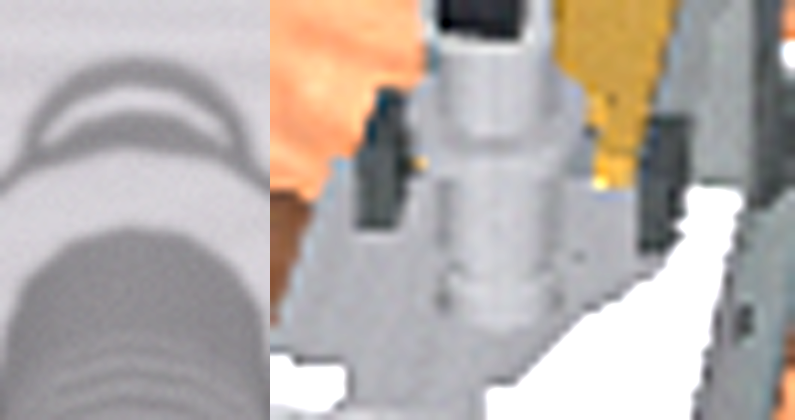

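{"name": "carry_out", "arguments": {"rows": [[[0, 0, 0, 0, 0, 0, 12], [0, 0, 0, 0, 0, 0, 12], [0, 0, 0, 0, 0, 0, 12], [0, 0, 0, 0, 0, 0, 12], [0, 0, 0, 0, 0, 0, 12]]]}}

```text
time: 15.05
tcp_pos: [0.527, -0.3076, 0.1288]
ee_rot: [[-0.954, 0.298, -0.0], [0.298, 0.954, -0.0], [0.0, -0.0, -1.0]]
ft_force: [-0.0, 0.6, -1.3]
gripper_width: 0.0185
```

```bash
python3 - <<'E'
from m import *
p=grab_frame('wrist')
print('top',np.nanmedian(cloud(p)[355:385,305:332].reshape(-1,3),0))
s=get_state();print(s['time'],s['tcp_pos'],s['ft_force'])
print(hand_in())
E
```

```text
top [ 0.5251 -0.3073  0.1713]
15.1 [ 0.5269 -0.3076  0.1288] [ 0.1731  0.2341 -2.689 ]
the job is handed in; nothing more can be done
None
```

I wound the handwheel anticlockwise to its stop, then gripped the punch by its stem and drew it about 33 mm straight up. I handed the job in at 15.1 s with the gripper still holding it.

- **Wheel:** it stopped at about 6.53 rad, where it pushed back with about 9 N and no longer moved. The wrist and side pictures both showed the keeper clear of the collar.
- **Punch height:** the punch's top measured 0.171 m, steady over two readings about 0.5 s apart. That is about 5 mm more than the groove needs, and leaves about 25 mm of the punch in the bore.
- **Groove:** in the side picture it shows only faintly, but where it should be, above the block.
- **Forces:** while lifting, the force was only about 2 to 3 N, the punch's own weight. The highest I read at any time was about 24 N, straight up on the knob at the start of the winding, and I eased it off at once.
- **Not checked:** the scene camera was blocked by the arm when I tried it after winding, so I checked with the wrist and side views. The bench block, dish and tweezers looked unmoved there, but I did not measure them again.

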